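Set the throttle valve of the loaded leak-test chamber

ROBOT

A 6-joint arm with a two-finger parallel gripper is mounted at the origin on the work surface. World frame = base frame: x ahead of the robot, y to its left, z up, the work surface at z = 0. Lengths are in m, angles in rad, forces in N, time in s.
With the tool pointing down it reaches from about 0.35 to 0.775 m from the base axis. Payload 5.5 kg.
Tool frame: the origin (TCP) lies between the finger pads; the fingertips stand 22 mm ahead of it and the grasp point (between the pads) lies 3 mm ahead of it (env.finger_overhang is the distance from the TCP to the fingertips, in m); y points along the fingers, x is the direction in which the jaws open and shut, and the axes are right-handed (so a half turn about y gives the same grasp; the last joint's range is limited). The gripper opens to 85 mm and grips with 20 to 120 N. Pads are 22 mm wide; open, the fingers measure 114 mm over their backs; the gripper's body (76 mm by 85 mm) begins 54 mm behind the grasp point. The pads swing forward as they close: fully open they stand 13 mm farther back than shut.
Start: joints at [-1.408, 0.313, 0.046, 1.304, 0, 1.431], TCP at [0.171, -0.549, 0.226] pointing down, gripper open.
Joint ranges: [-2.76, 2.76], [-0.86, 1.69], [-1.03, 1.26], [-2.2, 2.34], [-1.47, 1.5], [-3.14, 3.14]. Speed limits (rad/s): [2.57, 2.57, 3.14, 3.14, 3.14, 3.14].

INTERFACE

Orientations are given as a unit quaternion [w, x, y, z].
In Python, from workcell import monitor, cams, job, env gives the robot as it stands.
- The arm moves only by the tool drive_tool, never from a script. Its argument "plan" is text: rows parted by semicolons, each of 7 numbers parted by spaces: the opening, from -1 (shut) to 1 (fully open), then the shift along the tool's x, y, z in mm, then the turn, a rotation vector about the tool's x, y, z in degrees. In form: gripper x y z rx ry rz; .... A call has 1 to 8 rows; each row shifts and turns the pose as measured when the row begins, along the tool's axes as they then stand; what a row does not reach is not made up. A row lasts 1/8 s, in which the tool goes at most 62.5 mm and 10.7 degrees, less where a joint would pass 70% of its speed; a pose out of reach is approached as far as the arm can. A call is refused whole if a number of a shift passes 62.5 or a number of a turn 10.7, either way. A call with a gripper value outside its range is refused whole. The fingers move at their own pace and stop on an object; "grip_force" is the grip in N (left out, the last holds). Time passes only in rows, so rows that do not move let the fingers close. It gives the time, the measured TCP pose, the force and the opening at its end, in the units of the state.
- monitor.get_state(): the state, without advancing time (a new reading comes with each control period).
- cams.read_camera(name): name is "side" or "top"; returns (picture, depth): 384x512x3 uint8, red, green, blue; 384x512 float32, m along the optical axis (not along the pixel's ray), 0 where there is no reading.
- cams.calibration(name): a dict with "fx", "fy", "cx", "cy" (pixels), "R" (3x3) and "t" (3): a world point X has camera coordinates R X + t. Camera axes: x right, y down, z forward; pixel columns grow to the right and rows downward; lengths in m; the calibration is good to about 2 mm. A picture is of the moment at which its call begins. calibration takes no time and is no camera call.
- job.hand_in(): hands the job in, once; it reports no verdict.
The state is a dict: "clock": time; "joint_pos": joint angles; "qvel": joint speeds; "tau": joint torques, N m; "tcp_pos": TCP position; "orientation": TCP orientation; "wrist_force": force on the tool from outside, world axes, zero at the start; "ft_torque": the same for the moment, N m; "finger_gap": finger opening in m.
Only numpy, scipy, OpenCV 4.12 (cv2) and the standard library are available. Lean on these libraries where they do the work, as an engineer would, in place of code of your own. Each camera call takes 0.05 s, during which the arm holds its last target.

TASK

One of the two open chambers on the vacuum leak-test stand has a watch lying in it: take the crank handle on that chamber's valve wheel (the valve piped to it, just in front of it), turn the wheel clockwise until it is fully shut against its stop and let it rest there a moment, then back it off counter-clockwise exactly two full turns from the stop, within 15 degrees. Finish holding: keep the handle gripped between the fingers and the wheel still at that setting, so that it cannot creep while a colleague locks it. Leave the other valve, the watch, and everything else on the stand and the bench as they are.

Things in the scene. Friction and masses are not known exactly. Their poses are not given: they have to be found in the camera images.
- wheel_l (a joint): turn of the left valve's handwheel about its upright axis, rad: 0 = hard on the shut stop, grows as it opens (counter-clockwise from above; one turn is 6.283, range 5 turns). Starts 0.4 to 1.5 turns open; takes about 0.12 N m (3 N at the handle) to turn and stays where left. Black level wheel 92 mm across, three spokes, hub nut up to 6 mm above the rim.
- crank_l: the left wheel's crank handle: black, round, upright on the rim, 17 mm thick (19 near the top), 53 mm tall; it spins freely on its pin, so a gripper can lead it round a circle without turning. Origin on its axis at its foot, level with the rim's top, 148 mm above the bench; it circles the wheel's axis at 40 mm radius. Its own x, y axes mean nothing.
- hub_l (a point): point on the left valve's wheel axis, level with the top of the wheel's rim, 148 mm above the bench (the left valve is the one at the +y end of the stand). Axes as the stand's.
- chamber_l (a point): centre of the top of the black pad inside the left test chamber, 48 mm above the bench: an open steel pot, 90 mm in diameter with a flange of 104 mm, rim 67 mm above the bench, that stands 130 mm behind the left valve's axis (on its side away from the robot) and is joined to that valve by a short pipe. The left valve serves this chamber.
- wheel_r (a joint): turn of the right valve's handwheel about its upright axis, rad: 0 = hard on the shut stop, grows as it opens (counter-clockwise from above; one turn is 6.283, range 5 turns). Starts 0.4 to 1.5 turns open; takes about 0.12 N m (3 N at the handle) to turn and stays where left. Black level wheel 92 mm across, three spokes, hub nut up to 6 mm above the rim.
- crank_r: the right wheel's crank handle: black, round, upright on the rim, 17 mm thick (19 near the top), 53 mm tall; it spins freely on its pin, so a gripper can lead it round a circle without turning. Origin on its axis at its foot, level with the rim's top, 148 mm above the bench; it circles the wheel's axis at 40 mm radius. Its own x, y axes mean nothing.
- hub_r (a point): point on the right valve's wheel axis, level with the top of the wheel's rim, 148 mm above the bench (the right valve is the one at the -y end of the stand). Axes as the stand's.
- chamber_r (a point): centre of the top of the black pad inside the right test chamber, 48 mm above the bench: an open steel pot, 90 mm in diameter with a flange of 104 mm, rim 67 mm above the bench, that stands 130 mm behind the right valve's axis (on its side away from the robot) and is joined to that valve by a short pipe. The right valve serves this chamber.
- watch: a watch head without strap, steel, 40 mm in diameter, 11 mm thick, white dial with black marks and hands, lying dial up on the pad of one of the two chambers. Origin at the centre of its underside, z up.
- holder_ring: a grey plastic ring (an empty watch holder), 44 mm outside, 32 mm inside, 10 mm tall, lying on the pad of the other chamber. Origin at the centre of its underside.
- stand: fixed leak-test stand: plate 280 x 400 mm, top 12 mm above the bench; valves at x -70, y +120 (left) and -120 (right), chambers at x +60 behind them, pipes 45 mm up, a dial gauge at x +105, y 0, top about 165 mm up. Nothing else on it is higher than the wheels but the crank handles. Origin on the bench, 10 mm nearer the robot than the plate's centre; x away from the robot, y left.
- lid_1: a chamber lid: clear disc 104 mm across, 12 mm thick, with an aluminium knob 26 mm across, top 32 mm above the bench; lies on the bench left of the stand. Origin at the centre of its underside. To be left alone.
- lid_2: the same kind of lid, right of the stand. To be left alone.
- spanner: steel spanner, 140 mm long, 8 mm thick, on the bench in front of the stand, along the stand's y. Origin at the middle of its underside. To be left alone.
- screwdriver: small watchmaker's screwdriver, 116 mm long, 9 mm thick, on the plate between the pots, left of the middle pipe. To be left alone.
- tweezers: steel tweezers, 123 mm long, 9 mm high, on the plate between the pots, right of the middle pipe. To be left alone.
- dispenser: pale round solvent bottle with a steel pump top, 58 mm across, 102 mm tall, on the bench at the left. To be left alone.
- loupe: black eyeglass, 39 mm across, 30 mm tall, on the bench at the left. To be left alone.
- parts_tray: white divided tray, 75 x 110 mm, 16 mm tall, on the bench at the left front. To be left alone.
Things that resemble listed ones, but are neither listed nor needed, are in the scene too. What is shaped like the watch but red or yellow is not meant.

How it is judged:
By the outcome, as a careful person would: the job done as asked, in the order asked, and still so for the second after the job is handed in, while the arm keeps its last pose, push and grip.
It also fails if it takes over 61 s, if anything falls off the work surface, if the arm or the gripper's body presses on something with over 40 N, if the wrist force passes 120 N, or if a joint passes its speed limit or range.

## Working session

There is one attempt and no reset: what is moved stays moved. The work goes in short steps, Python scripts to look and compute and a tool call to move; the robot and the scene stay as the last step left them, time stands still between calls to the robot, and variables do not carry over. Pictures are saved under pics/ and viewed, and the job is handed in when it is done.

Besides the shell and the picture viewer there is one more tool, called by a JSON object that holds its "op" and its "data". drive_tool: Moves the arm, as the interface text tells. Its arguments: {"type":"object","properties":{"plan":{"type":"string"},"grip_force":{"type":"number"}},"required":["plan"]}

```bash
mkdir -p pics; ls; python3 - <<'E'
from workcell import monitor,cams,job,env
import cv2,numpy as np
print(monitor.get_state())
for n in("top","side"):
    p,d=cams.read_camera(n); cv2.imwrite(f"pics/{n}0.png",p[:,:,::-1]); np.savez(f"/tmp/{n}0.npz",p=p,d=d)
    print(n,cams.calibration(n))
E
```

```text
pics
{'clock': 0.0, 'joint_pos': array([-1.40761636e+00,  3.14007998e-01,  4.49835470e-02,  1.30360324e+00,
        1.68871462e-05,  1.43118417e+00]), 'qvel': array([ 0.0010967 ,  0.00123742, -0.0018556 , -0.0018306 ,  0.00030898,
        0.00091974]), 'tau': array([ 4.51938604e-04, -4.80630219e+01,  2.98532438e+01,  1.92910794e-02,
        1.86513034e-05, -1.16093556e-06]), 'tcp_pos': array([ 0.17136108, -0.5483275 ,  0.22480643]), 'orientation': array([ 0.57014637, -0.569233  ,  0.41933042, -0.41841236]), 'wrist_force': array([ 0.92240222, -0.07428492, -0.73878301]), 'ft_torque': array([0.02170384, 0.02991865, 0.02074871]), 'finger_gap': 0.08562666064891215}
top {'fx': 445.5769772000671, 'fy': 445.5769772000671, 'cx': 256.52332193926196, 'cy': 190.30267095383883, 'R': array([[ 0.005559  , -0.99996469,  0.00630162],
       [-0.9915933 , -0.00632691, -0.12923889],
       [ 0.1292742 , -0.00553021, -0.99159346]]), 't': array([0.1184371 , 0.58537357, 1.20987754])}
side {'fx': 435.1305155231045, 'fy': 435.1305155231045, 'cx': 260.43377363350277, 'cy': 191.97549307157954, 'R': array([[-0.71676922, -0.69731   , -0.00080696],
       [-0.51971292,  0.53498694, -0.66609868],
       [ 0.46490898, -0.47701964, -0.74586319]]), 't': array([0.49906508, 0.31777874, 1.14169925])}
```

View pics/top0.png

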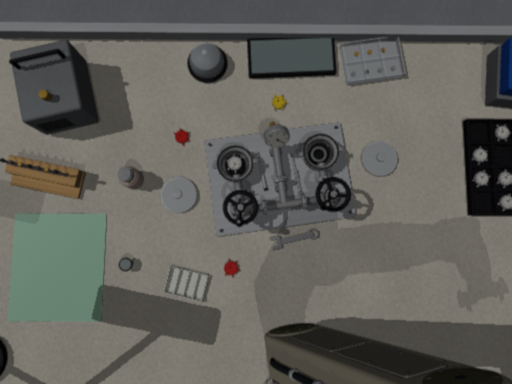

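View pics/side0.png

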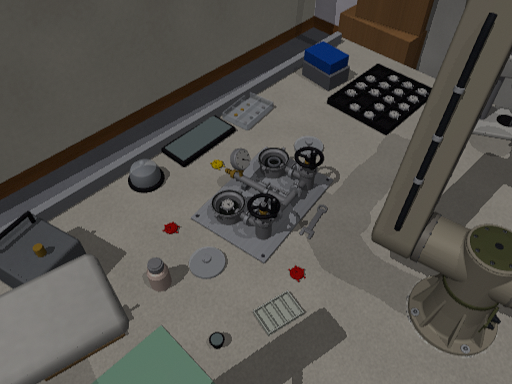

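```bash
python3 - <<'E'
import cv2,numpy as np
p=cv2.imread("pics/top0.png")[110:250,195:370]; q=cv2.resize(p,None,fx=4.5,fy=4.2,interpolation=cv2.INTER_CUBIC)
q=np.clip(q*1.6,0,255).astype(np.uint8)
cv2.imwrite("pics/tc.png",cv2.resize(q,(787,588)))
p=cv2.imread("pics/side0.png")[130:260,190:340]; q=cv2.resize(p,(692,600),interpolation=cv2.INTER_CUBIC)
cv2.imwrite("pics/sc.png",np.clip(q*1.6,0,255).astype(np.uint8))
E
```

```text
(no output)
```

View pics/tc.png

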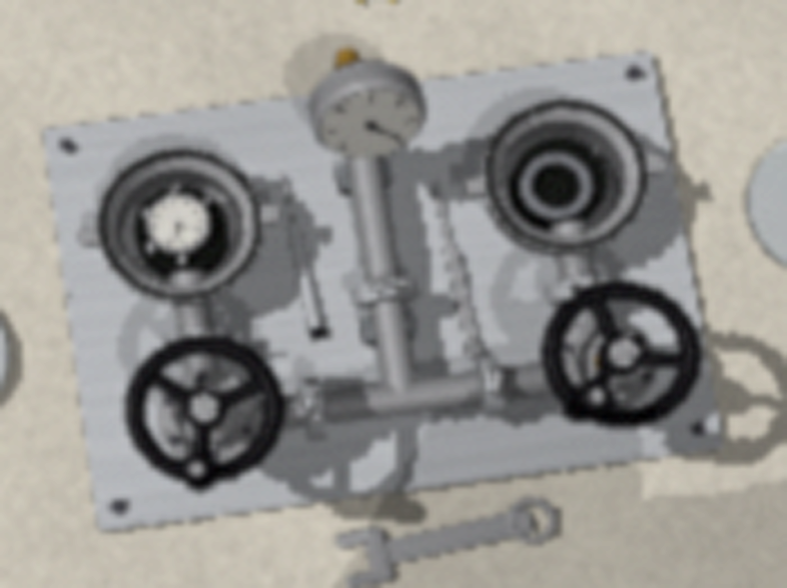

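View pics/sc.png

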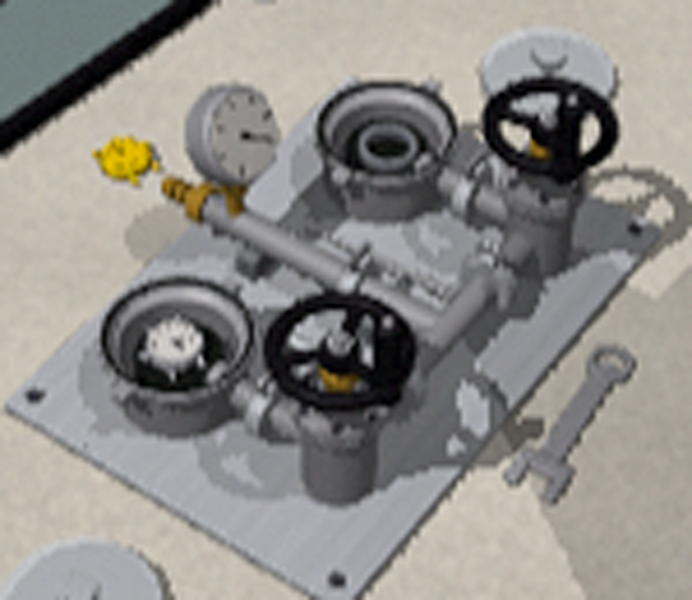

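Watch: top-view (235,162), left pot (white dial, black marks); the right pot (320,151) holds only the grey ring. Look-alikes are the red objects at (182,136) and (231,268), the yellow one at (279,102), and the watch heads on the black tray. So I need the left valve: hub about (240,207), handle cap about (239,221). Next I'll measure them.

```bash
cat > h.py <<'E'
import numpy as np,cv2
from workcell import monitor,cams,job,env
def ray(n,u,v,z):
    c=cams.calibration(n);R,t=c["R"],c["t"]
    C=-R.T@t; d=R.T@np.array([(u-c["cx"])/c["fx"],(v-c["cy"])/c["fy"],1])
    return C+d*(z-C[2])/d[2]
def proj(n,X):
    c=cams.calibration(n);p=c["R"]@np.array(X)+c["t"];return np.array([c["fx"]*p[0]/p[2]+c["cx"],c["fy"]*p[1]/p[2]+c["cy"]])
def cloud(n,d):
    c=cams.calibration(n);v,u=np.mgrid[:384,:512]
    P=np.stack([(u-c["cx"])/c["fx"]*d,(v-c["cy"])/c["fy"]*d,d],-1)
    return (P-c["t"])@c["R"]
def wheel(n,p,d,box):
    W=cloud(n,d);g=p.max(2)
    m=(W[...,2]>.138)&(W[...,2]<.158)&(d>0)
    k=np.zeros_like(m);k[box[1]:box[3],box[0]:box[2]]=1
    m&=k
    return m,W
E
python3 - <<'E'
from h import *
for n,box in(("top",(215,180,270,235)),("side",(240,185,290,235))):
    z=np.load(f"/tmp/{n}0.npz");p,d=z["p"],z["d"]
    m,W=wheel(n,p,d,box)
    v,u=np.where(m)
    # rim outer contour: ellipse via convex hull -> rays onto z=.148
    h=cv2.convexHull(np.stack([u,v],1).astype(np.int32))[:,0]
    P=np.array([ray(n,a,b,.148)[:2] for a,b in h])
    (c,r)=cv2.minEnclosingCircle((P*1000).astype(np.float32))
    print(n,m.sum(),"hub mm",c,r, "proj",proj(n,[c[0]/1e3,c[1]/1e3,.148]))
    W2=W[box[1]:box[3],box[0]:box[2]];t=(W2[...,2]>.165)&(W2[...,2]<.215)
    print("handle pts",t.sum(), W2[t].mean(0) if t.any() else None, W2[t].max(0), W2[t].min(0))
    t=(W2[...,2]>.194)&(W2[...,2]<.21); print("top",t.sum(),W2[t].mean(0))
    print("caproi")
print(ray("top",195+197/4.5,110+468/4.2,.201), ray("top",195+204/4.5,110+405/4.2,.152))
E
```

```text
top 604 hub mm (525.4384765625, 163.71714782714844) 46.922157287597656 proj [240.19252606 207.72495362]
handle pts 48 [0.48729268 0.16649479 0.198387  ] [0.49605782 0.1745017  0.20360854] [0.47918749 0.15760116 0.17503879]
top 46 [0.48745777 0.16676596 0.19902587]
caproi
side 451 hub mm (521.115478515625, 164.80819702148438) 48.9819450378418 proj [264.25855483 205.27954743]
handle pts 76 [0.48383463 0.16840241 0.18818689] [0.49340866 0.17505036 0.20536543] [0.47772419 0.15672221 0.16527654]
top 32 [0.48540037 0.16689917 0.19977127]
caproi
[0.48751797 0.16514011 0.201     ] [0.5283668  0.16327121 0.152     ]
```

{"op": "drive_tool", "data": {"plan": "1 0 -6 0 0 -10.4 0; 1 0 -6 0 0 -10.4 0; 1 0 -6 0 0 -10.4 0; 1 0 -6 0 0 -10.4 0; 1 0 -6 0 0 -10.4 0; 1 0 -6 0 0 -10.4 0; 1 0 -6 0 0 -10.4 0", "grip_force": 60}}

```text
clock: 0.98
tcp_pos: [0.171, -0.5459, 0.2635]
orientation: [0.711, -0.703, -0.015, 0.016]
wrist_force: [-0.0, 0.5, 0.6]
finger_gap: 0.0853
```

{"op": "drive_tool", "data": {"plan": "1 45 0 40 0 2.5 0; 1 45 0 40 0 0 0; 1 45 0 40 0 0 0; 1 45 0 45 0 0 0; 1 45 0 50 0 0 0; 1 30 0 50 0 0 0; 1 10 0 50 0 0 0; 1 10 0 50 0 0 0"}}

```text
clock: 1.98
tcp_pos: [0.4452, -0.1788, 0.263]
orientation: [0.712, -0.702, 0.004, -0.001]
wrist_force: [0.5, 0.0, -0.1]
finger_gap: 0.0854
```

{"op": "drive_tool", "data": {"plan": "1 6 0 50 0 0 0; 1 6 0 50 0 0 0; 1 6 0 50 0 0 0; 1 6 0 50 0 0 0; 1 6 0 50 0 0 0; 1 5 0 50 0 0 0; 1 3 0 30 0 0 0; 1 0 0 0 0 0 0"}}

```text
clock: 2.98
tcp_pos: [0.4839, 0.1655, 0.265]
orientation: [0.713, -0.702, 0.004, 0.002]
wrist_force: [0.1, 0.3, 0.0]
finger_gap: 0.0854
```

```bash
python3 - <<'E'
from h import *
s=monitor.get_state();print(s["tcp_pos"],s["orientation"],s["joint_pos"])
from scipy.spatial.transform import Rotation as R
q=s["orientation"];M=R.from_quat(np.roll(q,-1)).as_matrix();print(M.round(3))
T=np.array([.486,.1665,.181]);print("tool shift mm",M.T@(T-s["tcp_pos"])*1e3)
E
```

```text
[0.48394855 0.1654947  0.26504275] [ 0.71263354 -0.70152264  0.00376099  0.00229599] [ 0.16220607  0.1840867  -0.02752028  1.36508829  0.01689652  1.73502447]
[[ 1.    -0.009  0.002]
 [-0.002  0.016  1.   ]
 [-0.009 -1.     0.016]]
tool shift mm [ 2.77059337 84.02756246 -0.31021946]
```

{"op": "drive_tool", "data": {"plan": "1 3 20 0 -0.9 0 -0.5; 1 0 20 0 0 0 0; 1 0 22 0 0 0 0; 1 0 22 0 0 0 0; 1 0 0 0 0 0 0"}}

```text
clock: 3.6
tcp_pos: [0.4857, 0.1618, 0.1777]
orientation: [-0.706, 0.708, -0.003, 0.001]
wrist_force: [-0.1, 0.7, 0.1]
finger_gap: 0.0854
```

```bash
python3 - <<'E'
from h import *
for n in("top","side"):
    p,d=cams.read_camera(n); cv2.imwrite(f"pics/{n}1.png",p[:,:,::-1])
    q=p[150:260,190:310] if n=="top" else p[140:250,200:320]
    cv2.imwrite(f"pics/{n}1c.png",np.clip(cv2.resize(q[:,:,::-1],(600,550),interpolation=cv2.INTER_CUBIC)*1.5,0,255).astype(np.uint8))
s=monitor.get_state();print(s["tcp_pos"])
E
```

```text
[0.48717525 0.16225898 0.17975888]
```

View pics/top1c.png

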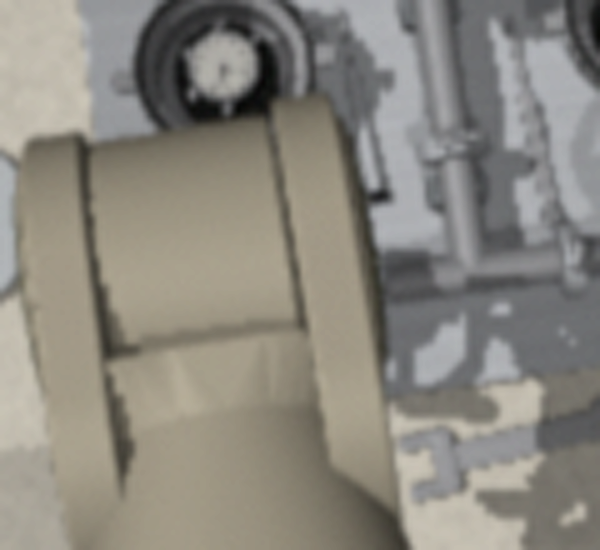

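View pics/side1c.png

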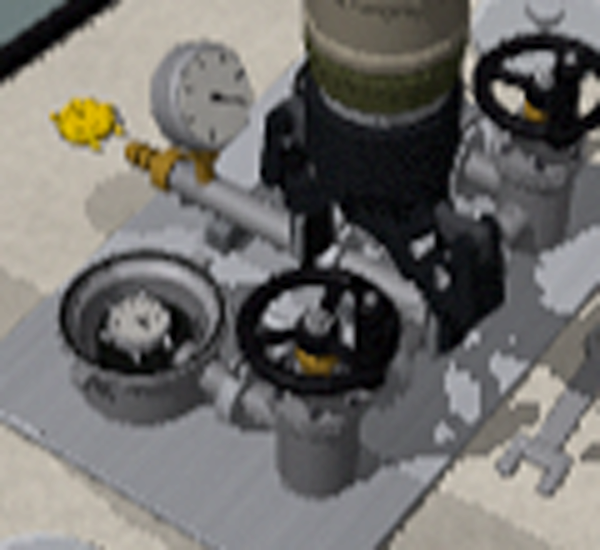

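```bash
python3 - <<'E'
from h import *
f=lambda X:((proj("side",X)-[200,140])*5).round()
print(f([.486,.1665,.201]),f([.486,.1665,.148]),"tcp",f([.487,.1623,.18]),"tips",f([.445,.1623,.17]),f([.529,.1623,.17]),f([.525,.1635,.148]))
E
```

```text
[368. 299.] [366. 363.] tcp [371. 319.] tips [429. 374.] [314. 290.] [318. 321.]
```

{"op": "drive_tool", "data": {"plan": "1 -1 -1 4 0 0 0; -1 0 0 0 0 0 0; -1 0 0 0 0 0 0; -1 0 0 0 0 0 0; -1 0 0 0 0 0 0; -1 0 0 0 0 0 0; -1 0 0 0 0 0 0"}}

```text
clock: 4.58
tcp_pos: [0.4879, 0.1666, 0.1842]
orientation: [-0.707, 0.708, 0.001, 0.004]
wrist_force: [0.1, -0.6, 0.7]
finger_gap: 0.014
```

```bash
python3 - <<'E'
from h import *
for n in("side",):
    p,d=cams.read_camera(n)
    q=p[140:250,200:320]
    cv2.imwrite(f"pics/{n}2c.png",np.clip(cv2.resize(q[:,:,::-1],(600,550),interpolation=cv2.INTER_CUBIC)*1.5,0,255).astype(np.uint8))
s=monitor.get_state();print(s)
E
```

```text
{'clock': 4.625, 'joint_pos': array([ 0.17477114,  0.21027121, -0.19367544,  1.16070022, -0.00251773,
        1.75025723]), 'qvel': array([ 0.00016956,  0.00010719,  0.00191563,  0.00011276,  0.0009115 ,
       -0.00145138]), 'tau': array([-6.25085144e-03, -4.09468818e+01,  2.89146227e+01, -2.05166861e-01,
        1.74450117e-03, -1.72815613e-03]), 'tcp_pos': array([0.48782742, 0.16659268, 0.1841601 ]), 'orientation': array([-7.06607772e-01,  7.07594084e-01,  6.36170184e-04,  3.95778713e-03]), 'wrist_force': array([-0.03474451, -0.36953805,  1.80049166]), 'ft_torque': array([-0.03073833,  0.08758196, -0.01634256]), 'finger_gap': 0.013953104396921209}
```

View pics/side2c.png

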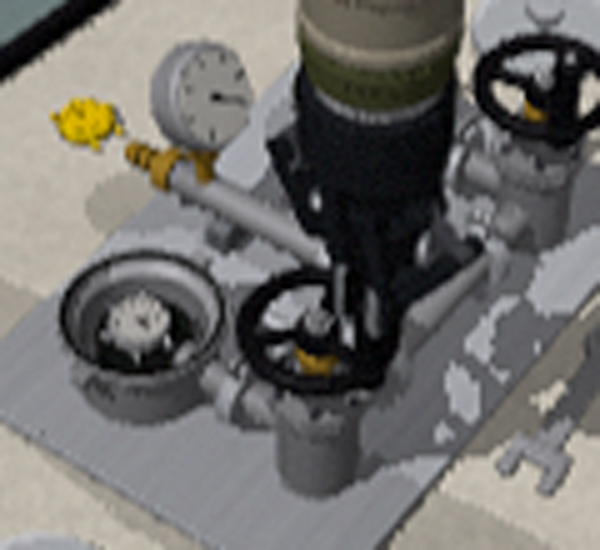

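```bash
cat >> h.py <<'E'
from scipy.spatial.transform import Rotation as Rn
HUB=np.array([.525,.1640]);RAD=.040;Z=.184
def rows(steps,hub=None,lead=0.,ang0=None):
    hub=HUB if hub is None else hub
    s=monitor.get_state();M=Rn.from_quat(np.roll(s["orientation"],-1)).as_matrix()
    x=s["tcp_pos"].copy();r=x[:2]-hub;a=np.degrees(np.arctan2(r[1],r[0]))
    print("phi",round(a,1),"rad mm",round(np.hypot(*r)*1e3,1),"z",x[2].round(4),"F",s["wrist_force"].round(1),"T",s["ft_torque"].round(2),"gap",round(s["finger_gap"],4),"t",s["clock"],"yaw",Rn.from_matrix(M).as_rotvec().round(3))
    if ang0 is not None: a=ang0
    out=[]
    for st in steps:
        a+=st;t=np.array([*(hub+RAD*np.array([np.cos(np.radians(a)),np.sin(np.radians(a))])),Z])
        d=M.T@(t-x)*1e3;x=t;out.append("-1 %.1f %.1f %.1f 0 0 0"%tuple(d))
    print("; ".join(out))
E
python3 -c "
from h import *
rows([-10]*4)"
```

```text
phi 176.0 rad mm 37.3 z 0.1842 F [-0.  -0.4  1.8] T [-0.03  0.09 -0.02] gap 0.014 t 4.625 yaw [-1.572e+00 -1.000e-03 -9.000e-03]
-1 -1.7 0.1 7.1 0 0 0; -1 2.2 0.0 6.6 0 0 0; -1 3.4 0.0 6.1 0 0 0; -1 4.4 0.0 5.4 0 0 0
```

{"op": "drive_tool", "data": {"plan": "-1 0.5 0 7 0 0 0; -1 2.2 0 6.6 0 0 0; -1 3.4 0 6.1 0 0 0; -1 4.4 0 5.4 0 0 0"}}

```text
clock: 5.12
tcp_pos: [0.4983, 0.1914, 0.1841]
orientation: [-0.705, 0.709, -0.0, 0.004]
wrist_force: [-1.7, -3.8, 2.0]
finger_gap: 0.0135
```

```bash
python3 - <<'E'
from h import *
p,d=cams.read_camera("side")
q=p[140:250,200:320]
cv2.imwrite(f"pics/side3c.png",np.clip(cv2.resize(q[:,:,::-1],(600,550),interpolation=cv2.INTER_CUBIC)*1.5,0,255).astype(np.uint8))
rows([-12]*6)
E
```

```text
phi 132.7 rad mm 38.2 z 0.1841 F [-0.2 -1.6  2.7] T [-0.27  0.25  0.  ] gap 0.014 t 5.175 yaw [-1.575 -0.    -0.009]
-1 5.5 0.1 6.3 0 0 0; -1 7.6 0.0 3.5 0 0 0; -1 8.1 0.0 1.9 0 0 0; -1 8.4 0.0 0.2 0 0 0; -1 8.2 0.1 -1.6 0 0 0; -1 7.7 0.1 -3.3 0 0 0
```

View pics/side3c.png

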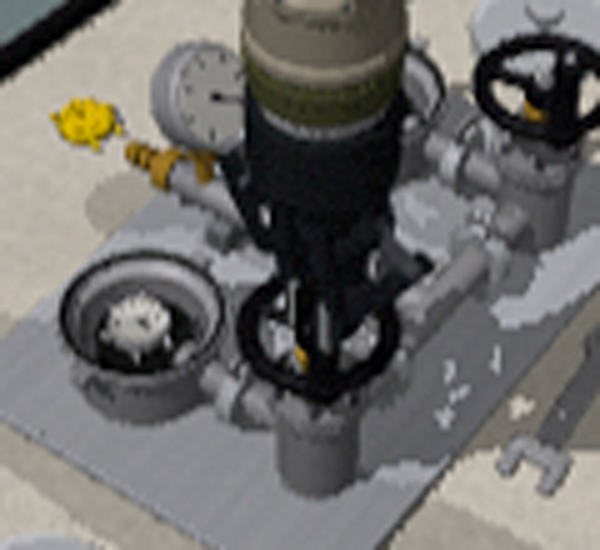

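{"op": "drive_tool", "data": {"plan": "-1 6 0 6 0 0 0; -1 8.5 0 3 0 0 0; -1 9 0 1 0 0 0; -1 9 0 -1 0 0 0; -1 8.5 0 -3 0 0 0; -1 7.5 0 -5 0 0 0"}}

```text
clock: 5.92
tcp_pos: [0.5489, 0.1981, 0.1842]
orientation: [0.709, -0.706, -0.001, -0.002]
wrist_force: [-1.8, 3.5, 1.7]
finger_gap: 0.0139
```

```bash
python3 -c "
from h import *
rows([-12]*5)"
```

```text
phi 54.9 rad mm 41.6 z 0.1842 F [-1.8  3.5  1.7] T [ 0.65  0.51 -0.04] gap 0.0139 t 5.925 yaw [-1.566 -0.002 -0.004]
-1 5.4 0.2 -6.8 0 0 0; -1 5.0 -0.0 -6.7 0 0 0; -1 3.5 -0.0 -7.6 0 0 0; -1 1.9 -0.0 -8.1 0 0 0; -1 0.1 -0.0 -8.4 0 0 0
```

{"op": "drive_tool", "data": {"plan": "-1 5.5 0 -7 0 0 0; -1 5 0 -7 0 0 0; -1 3.5 0 -7.6 0 0 0; -1 2 0 -8.2 0 0 0"}}

```text
clock: 6.42
tcp_pos: [0.5678, 0.1686, 0.1842]
orientation: [0.71, -0.704, -0.002, -0.002]
wrist_force: [-5.3, 4.2, 4.5]
finger_gap: 0.014
```

```bash
python3 -c "
from h import *
rows([-12]*5)"
```

```text
phi 6.2 rad mm 43.0 z 0.1842 F [-5.3  4.2  4.5] T [0.69 1.06 0.04] gap 0.014 t 6.425 yaw [-1.562 -0.004 -0.004]
-1 -3.0 0.1 -8.7 0 0 0; -1 -1.7 -0.1 -8.2 0 0 0; -1 -3.4 -0.1 -7.6 0 0 0; -1 -4.9 -0.1 -6.8 0 0 0; -1 -6.2 -0.1 -5.6 0 0 0
```

```bash
sed -i 's/HUB=np.array(\[.525,.1640\])/HUB=np.array([.5278,.1645])/' h.py; python3 -c "
from h import *
rows([-12]*5)"
```

```text
phi 5.9 rad mm 40.2 z 0.1842 F [-5.3  4.2  4.5] T [0.69 1.06 0.04] gap 0.014 t 6.425 yaw [-1.562 -0.004 -0.004]
-1 -0.2 0.1 -8.4 0 0 0; -1 -1.8 -0.1 -8.2 0 0 0; -1 -3.4 -0.1 -7.6 0 0 0; -1 -4.9 -0.1 -6.8 0 0 0; -1 -6.2 -0.1 -5.6 0 0 0
```

{"op": "drive_tool", "data": {"plan": "-1 -0.3 0 -8.4 0 0 0; -1 -2 0 -8.4 0 0 0; -1 -3.6 0 -7.8 0 0 0; -1 -5 0 -7 0 0 0"}}

```text
clock: 6.92
tcp_pos: [0.5569, 0.1363, 0.1841]
orientation: [0.712, -0.702, -0.003, -0.002]
wrist_force: [-3.1, 8.5, 4.1]
finger_gap: 0.0136
```

```bash
python3 -c "
from h import *
rows([-12]*5)"
```

```text
phi -44.1 rad mm 40.5 z 0.1841 F [-3.1  8.5  4.1] T [1.6  0.64 0.02] gap 0.0136 t 6.925 yaw [-1.558 -0.006 -0.005]
-1 -6.8 -0.0 -5.0 0 0 0; -1 -7.4 -0.1 -3.9 0 0 0; -1 -8.0 -0.1 -2.3 0 0 0; -1 -8.3 -0.1 -0.6 0 0 0; -1 -8.3 -0.0 1.2 0 0 0
```

{"op": "drive_tool", "data": {"plan": "-1 -7 0 -5 -0.4 0 0; -1 -7.6 0 -4 -0.4 0 0; -1 -8.2 0 -2.4 0 0 0; -1 -8.4 0 -0.6 0 0 0"}}

```text
clock: 7.42
tcp_pos: [0.5295, 0.124, 0.1842]
orientation: [0.708, -0.706, -0.006, -0.006]
wrist_force: [3.1, 5.6, -1.2]
finger_gap: 0.0139
```

```bash
python3 -c "
from h import *
rows([-12]*5)"
```

```text
phi -87.6 rad mm 40.6 z 0.1842 F [ 3.1  5.6 -1.2] T [ 1.   -0.58 -0.04] gap 0.0139 t 7.425 yaw [-1.567 -0.014 -0.013]
-1 -8.4 0.1 1.1 0 0 0; -1 -8.1 -0.1 2.3 0 0 0; -1 -7.4 -0.1 3.9 0 0 0; -1 -6.4 -0.1 5.3 0 0 0; -1 -5.2 -0.1 6.6 0 0 0
```

{"op": "drive_tool", "data": {"plan": "-1 -8.5 0 1.1 0 0 0; -1 -8.2 0 2.5 0 0 0; -1 -7.6 0 4 0 0 0; -1 -6.6 0 5.5 0 0 0"}}

```text
clock: 7.92
tcp_pos: [0.5012, 0.1342, 0.1842]
orientation: [-0.706, 0.708, 0.008, 0.01]
wrist_force: [3.5, -2.2, 0.6]
finger_gap: 0.0142
```

```bash
python3 -c "
from h import *
rows([-12]*5)"
```

```text
phi -131.3 rad mm 40.3 z 0.1842 F [ 3.5 -2.2  0.6] T [-0.28 -0.54 -0.01] gap 0.0142 t 7.925 yaw [-1.572 -0.017 -0.023]
-1 -5.5 0.0 6.4 0 0 0; -1 -4.3 -0.1 7.2 0 0 0; -1 -2.7 -0.1 7.9 0 0 0; -1 -1.0 -0.0 8.3 0 0 0; -1 0.7 0.0 8.3 0 0 0
```

Turned 307° so far. I'll keep going and watch for the stop.

{"op": "drive_tool", "data": {"plan": "-1 -5.5 0 6.6 0 1 0; -1 -4.4 0 7.4 0 0.5 0; -1 -2.8 0 8.1 0 0 0; -1 -1 0 8.4 0 0 0"}}

```text
clock: 8.43
tcp_pos: [0.4875, 0.1654, 0.1841]
orientation: [-0.705, 0.709, -0.002, 0.021]
wrist_force: [5.3, -4.0, -0.1]
finger_gap: 0.014
```

```bash
python3 -c "
from h import *
rows([-12]*5)"
```

```text
phi 178.7 rad mm 40.3 z 0.1841 F [ 5.3 -4.  -0.1] T [-0.77 -0.89  0.03] gap 0.014 t 8.425 yaw [-1.576  0.004 -0.047]
-1 1.0 0.1 8.3 0 0 0; -1 2.5 0.0 8.0 0 0 0; -1 4.1 0.1 7.3 0 0 0; -1 5.5 0.1 6.3 0 0 0; -1 6.7 0.2 5.0 0 0 0
```

{"op": "drive_tool", "data": {"plan": "-1 1 0 8.4 0 -0.9 0.7; -1 2.7 0 8.1 0 -0.9 0.7; -1 4.2 0 7.5 0 0 0; -1 5.6 0 6.5 0 0 0"}}

```text
clock: 8.93
tcp_pos: [0.5011, 0.1945, 0.184]
orientation: [-0.702, 0.713, 0.0, 0.001]
wrist_force: [2.6, -8.0, 2.9]
finger_gap: 0.0135
```

```bash
python3 -c "
from h import *
rows([-12]*5)"
```

```text
phi 131.7 rad mm 40.2 z 0.184 F [ 2.6 -8.   2.9] T [-1.7  -0.57  0.04] gap 0.0135 t 8.925 yaw [-1.586e+00 -1.000e-03 -2.000e-03]
-1 6.9 -0.0 4.7 0 0 0; -1 7.7 -0.0 3.4 0 0 0; -1 8.2 -0.0 1.7 0 0 0; -1 8.4 0.0 -0.0 0 0 0; -1 8.2 0.0 -1.8 0 0 0
```

Turned 404°.

{"op": "drive_tool", "data": {"plan": "-1 7 0 4.9 0.4 0 0; -1 7.8 0 3.5 0.4 0 0; -1 8.4 0 1.8 0 0 0; -1 8.6 0 0 0 0 0"}}

```text
clock: 9.43
tcp_pos: [0.5266, 0.2042, 0.1841]
orientation: [-0.704, 0.71, -0.003, -0.004]
wrist_force: [-4.1, -0.8, 5.6]
finger_gap: 0.0139
```

```bash
python3 -c "
from h import *
rows([-12]*5)"
```

```text
phi 91.7 rad mm 39.7 z 0.1841 F [-4.1 -0.8  5.6] T [-0.32  0.58  0.02] gap 0.0139 t 9.425 yaw [-1.579  0.008  0.008]
-1 8.3 -0.0 -0.4 0 0 0; -1 8.0 -0.1 -2.4 0 0 0; -1 7.4 -0.0 -4.0 0 0 0; -1 6.4 -0.0 -5.4 0 0 0; -1 5.1 0.0 -6.6 0 0 0
```

{"op": "drive_tool", "data": {"plan": "-1 8.5 0 -0.4 0 0 0; -1 8.2 0 -2.4 0 0 0; -1 7.5 0 -4.1 0 0 0; -1 6.5 0 -5.6 0 0 0"}}

```text
clock: 9.93
tcp_pos: [0.5502, 0.1969, 0.1841]
orientation: [-0.706, 0.708, -0.006, -0.01]
wrist_force: [-0.6, 6.3, 3.1]
finger_gap: 0.0141
```

```bash
python3 -c "
from h import *
rows([-12]*5)"
```

```text
phi 55.3 rad mm 39.4 z 0.1841 F [-0.6  6.3  3.1] T [ 1.14 -0.15 -0.05] gap 0.0141 t 9.925 yaw [-1.573  0.014  0.023]
-1 6.6 -0.0 -5.0 0 0 0; -1 5.0 -0.1 -6.7 0 0 0; -1 3.5 -0.1 -7.6 0 0 0; -1 1.9 -0.0 -8.1 0 0 0; -1 0.1 0.0 -8.4 0 0 0
```

{"op": "drive_tool", "data": {"plan": "-1 6 0 -6 0 0 0; -1 5 0 -6.8 0 0 0; -1 3.6 0 -7.6 0 0 0"}}

```text
clock: 10.3
tcp_pos: [0.5578, 0.1897, 0.1841]
orientation: [0.716, -0.698, 0.008, 0.018]
wrist_force: [-11.6, 29.1, 9.0]
finger_gap: 0.0134
```

```bash
python3 -c "
from h import *
rows([-12]*5)"
```

```text
phi 40.1 rad mm 39.2 z 0.1841 F [-11.6  29.1   9. ] T [ 6.04  2.07 -0.19] gap 0.0134 t 10.3 yaw [-1.545  0.017  0.041]
-1 5.2 -0.2 -6.5 0 0 0; -1 3.0 -0.3 -7.8 0 0 0; -1 1.3 -0.3 -8.3 0 0 0; -1 -0.4 -0.2 -8.3 0 0 0; -1 -2.1 -0.1 -8.1 0 0 0
```

{"op": "drive_tool", "data": {"plan": "-1 2.5 0 -3 0 0 0; -1 2.5 0 -3 0 0 0; -1 2.5 0 -3 0 0 0; -1 1 0 -1.5 0 0 0; -1 1 0 -1.5 0 0 0; -1 1 0 -1.5 0 0 0"}}

```text
clock: 11.05
tcp_pos: [0.5572, 0.1915, 0.1842]
orientation: [0.725, -0.688, 0.009, 0.03]
wrist_force: [-2.0, 5.6, 4.7]
finger_gap: 0.0138
```

```bash
cat >> h.py <<'E'
def tilt():
    M=Rn.from_quat(np.roll(monitor.get_state()["orientation"],-1)).as_matrix()
    G=np.array([[1,0,0],[0,0,1],[0,-1,0.]])
    print("corr deg tool",np.degrees(Rn.from_matrix(M.T@G).as_rotvec()).round(2))
E
python3 - <<'E'
from h import *
rows([0]);tilt()
for n in("top","side"):
    p,d=cams.read_camera(n);np.savez(f"/tmp/{n}s.npz",p=p,d=d)
    q=p[150:260,190:310] if n=="top" else p[140:250,200:320]
    cv2.imwrite(f"pics/{n}sc.png",np.clip(cv2.resize(q[:,:,::-1],(600,550),interpolation=cv2.INTER_CUBIC)*1.5,0,255).astype(np.uint8))
E
```

```text
phi 42.5 rad mm 39.9 z 0.1842 F [-2.   5.6  4.7] T [1.09 0.13 0.  ] gap 0.0138 t 11.05 yaw [-1.518  0.021  0.065]
-1 0.1 0.2 0.0 0 0 0
corr deg tool [-2.98  1.64 -3.17]
```

View pics/sidesc.png

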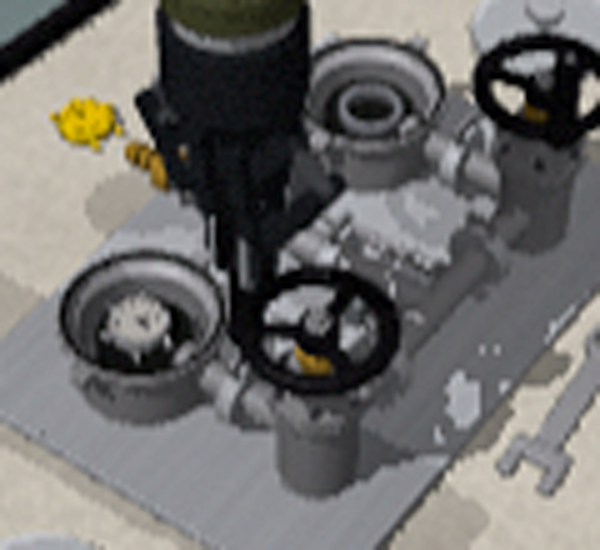

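View pics/topsc.png

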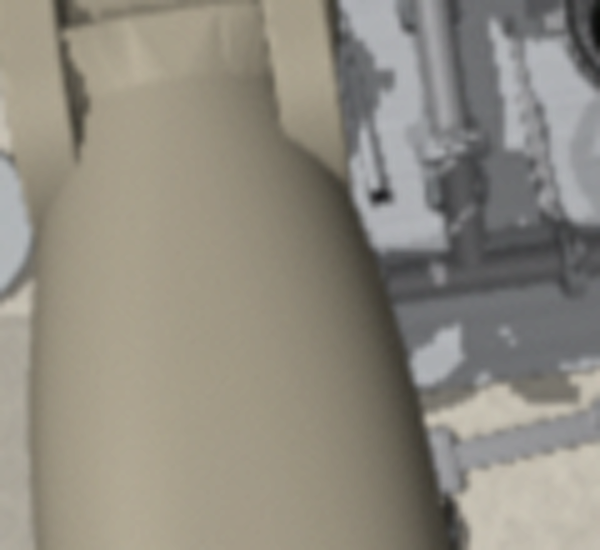

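{"op": "drive_tool", "data": {"plan": "-1 2 0 -2.5 -1.5 0.8 -1.6; -1 2 0 -2.5 -1.5 0.8 -1.6; -1 3 0 -4 0 0 0; -1 3 0 -4 0 0 0; -1 2 0 -2.5 0 0 0; -1 2 0 -2.5 0 0 0; -1 2 0 -2.5 0 0 0; -1 2 0 -2.5 0 0 0"}}

```text
clock: 12.15
tcp_pos: [0.5574, 0.1912, 0.1841]
orientation: [0.722, -0.692, 0.004, 0.017]
wrist_force: [-4.5, 7.8, 5.3]
finger_gap: 0.0137
```

```bash
python3 -c "
from h import *
rows([12]*5);tilt()"
```

```text
phi 42.0 rad mm 39.9 z 0.1841 F [-4.5  7.8  5.3] T [ 1.72  0.87 -0.05] gap 0.0137 t 12.15 yaw [-1.529  0.008  0.037]
-1 -6.0 0.6 5.8 0 0 0; -1 -7.2 0.4 4.3 0 0 0; -1 -7.9 0.3 2.7 0 0 0; -1 -8.3 0.3 1.0 0 0 0; -1 -8.3 0.2 -0.7 0 0 0
corr deg tool [-2.38  1.07 -1.66]
```

```bash
python3 -c "
from h import *
rows([15]*8)"
```

```text
phi 42.0 rad mm 39.9 z 0.1841 F [-4.5  7.8  5.3] T [ 1.72  0.87 -0.05] gap 0.0137 t 12.15 yaw [-1.529  0.008  0.037]
-1 -7.7 0.7 7.0 0 0 0; -1 -9.3 0.5 4.7 0 0 0; -1 -10.2 0.4 2.1 0 0 0; -1 -10.4 0.3 -0.6 0 0 0; -1 -9.9 0.1 -3.3 0 0 0; -1 -8.7 0.0 -5.8 0 0 0; -1 -6.9 -0.1 -7.8 0 0 0; -1 -4.7 -0.3 -9.3 0 0 0
```

{"op": "drive_tool", "data": {"plan": "-1 -7.7 0.4 7 -0.8 0.4 -0.6; -1 -9.3 0.2 4.7 -0.8 0.4 -0.6; -1 -10.2 0 2.1 -0.8 0.3 -0.5; -1 -10.4 0 -0.6 0 0 0; -1 -9.9 0 -3.3 0 0 0; -1 -8.7 0 -5.8 0 0 0"}}

```text
clock: 12.9
tcp_pos: [0.501, 0.1943, 0.1842]
orientation: [-0.705, 0.709, 0.002, 0.004]
wrist_force: [6.3, -2.0, -1.8]
finger_gap: 0.0135
```

```bash
python3 -c "
from h import *
rows([15]*7);tilt()"
```

```text
phi 132.0 rad mm 40.1 z 0.1842 F [ 6.3 -2.  -1.8] T [-0.26 -1.39  0.05] gap 0.0135 t 12.9 yaw [-1.577 -0.005 -0.008]
-1 -6.7 0.2 -8.0 0 0 0; -1 -4.5 0.0 -9.4 0 0 0; -1 -1.9 0.0 -10.3 0 0 0; -1 0.8 0.1 -10.4 0 0 0; -1 3.5 0.1 -9.8 0 0 0; -1 5.9 0.1 -8.6 0 0 0; -1 8.0 0.1 -6.8 0 0 0
corr deg tool [ 0.33 -0.12  0.49]
```

Exactly 90° gained.

{"op": "drive_tool", "data": {"plan": "-1 -6.7 0 -8 0 0 0.5; -1 -4.5 0 -9.4 0 0 0; -1 -1.9 0 -10.3 0 0 0; -1 0.8 0 -10.4 0 0 0; -1 3.5 0 -9.8 0 0 0; -1 5.9 0 -8.6 0 0 0; -1 8 0 -6.8 0 0 0"}}

```text
clock: 13.78
tcp_pos: [0.5017, 0.1337, 0.1841]
orientation: [0.711, -0.703, 0.001, 0.001]
wrist_force: [-1.5, 4.7, 3.8]
finger_gap: 0.0137
```

```bash
python3 -c "
from h import *
rows([15]*7);tilt()"
```

```text
phi -130.2 rad mm 40.4 z 0.1841 F [-1.5  4.7  3.8] T [ 0.92  0.16 -0.03] gap 0.0137 t 13.775 yaw [-1.559e+00  1.000e-03  2.000e-03]
-1 9.0 0.0 -5.4 0 0 0; -1 9.9 -0.1 -3.2 0 0 0; -1 10.4 -0.0 -0.5 0 0 0; -1 10.2 0.0 2.2 0 0 0; -1 9.3 0.0 4.8 0 0 0; -1 7.7 0.1 7.0 0 0 0; -1 5.6 0.1 8.8 0 0 0
corr deg tool [-0.68  0.01 -0.11]
```

{"op": "drive_tool", "data": {"plan": "-1 9 0 -5.4 -0.7 0 0; -1 9.9 0 -3.2 0 0 0; -1 10.4 0 -0.5 0 0 0; -1 10.2 0 2.2 0 0 0; -1 9.3 0 4.8 0 0 0; -1 7.7 0 7 0 0 0; -1 5.6 0 8.8 0 0 0"}}

```text
clock: 14.65
tcp_pos: [0.5597, 0.1402, 0.1841]
orientation: [-0.702, 0.713, -0.007, -0.004]
wrist_force: [-1.0, -5.1, 5.9]
finger_gap: 0.0136
```

```bash
python3 -c "
from h import *
rows([15]*7);tilt()"
```

```text
phi -37.3 rad mm 40.1 z 0.1841 F [-1.  -5.1  5.9] T [-0.91 -0.08 -0.01] gap 0.0136 t 14.65 yaw [-1.586  0.015  0.008]
-1 5.1 -0.1 9.2 0 0 0; -1 2.6 -0.2 10.1 0 0 0; -1 -0.1 -0.2 10.4 0 0 0; -1 -2.8 -0.1 10.1 0 0 0; -1 -5.3 -0.1 9.0 0 0 0; -1 -7.4 -0.0 7.3 0 0 0; -1 -9.1 0.1 5.2 0 0 0
corr deg tool [ 0.88 -0.24 -0.85]
```

Now 280.7° from the stop.

{"op": "drive_tool", "data": {"plan": "-1 5.1 0 9.2 0.8 0 -0.8; -1 2.6 0 10.1 0 0 0; -1 -0.1 0 10.4 0 0 0; -1 -2.8 0 10.1 0 0 0; -1 -5.3 0 9 0 0 0; -1 -7.4 0 7.3 0 0 0; -1 -9.1 0 5.2 0 0 0"}}

```text
clock: 15.52
tcp_pos: [0.5494, 0.1975, 0.1842]
orientation: [-0.702, 0.712, -0.0, 0.007]
wrist_force: [5.1, 0.0, 1.1]
finger_gap: 0.0137
```

```bash
python3 -c "
from h import *
rows([15]*7);tilt()"
```

```text
phi 56.9 rad mm 39.5 z 0.1842 F [5.1 0.  1.1] T [ 0.05 -0.93  0.02] gap 0.0137 t 15.525 yaw [-1.585e+00  1.000e-03 -1.500e-02]
-1 -9.2 0.0 4.9 0 0 0; -1 -10.3 -0.1 1.8 0 0 0; -1 -10.4 -0.1 -0.9 0 0 0; -1 -9.8 -0.0 -3.6 0 0 0; -1 -8.6 0.0 -6.0 0 0 0; -1 -6.7 0.1 -8.0 0 0 0; -1 -4.4 0.1 -9.5 0 0 0
corr deg tool [ 0.83 -0.58  0.51]
```

Now 374.9°; 345° to go.

{"op": "drive_tool", "data": {"plan": "-1 -9.2 0 4.9 0.8 -0.5 0.5; -1 -10.3 0 1.8 0 0 0; -1 -10.4 0 -0.9 0 0 0; -1 -9.8 0 -3.6 0 0 0; -1 -8.6 0 -6 0 0 0; -1 -6.7 0 -8 0 0 0; -1 -4.4 0 -9.5 0 0 0"}}

```text
clock: 16.4
tcp_pos: [0.4895, 0.1772, 0.1842]
orientation: [0.708, -0.706, -0.003, -0.002]
wrist_force: [7.0, 1.7, -1.3]
finger_gap: 0.0137
```

```bash
python3 -c "
from h import *
rows([15]*7);tilt()"
```

```text
phi 161.6 rad mm 40.3 z 0.1842 F [ 7.   1.7 -1.3] T [ 0.28 -1.6  -0.01] gap 0.0137 t 16.4 yaw [-1.568 -0.006 -0.004]
-1 -1.7 0.1 -10.4 0 0 0; -1 0.7 -0.0 -10.4 0 0 0; -1 3.4 0.0 -9.9 0 0 0; -1 5.8 0.0 -8.7 0 0 0; -1 7.9 0.0 -6.8 0 0 0; -1 9.4 0.1 -4.6 0 0 0; -1 10.3 0.1 -2.0 0 0 0
corr deg tool [-0.13  0.07  0.39]
```

Now 479.6°.

{"op": "drive_tool", "data": {"plan": "-1 -1.7 0 -10.4 0 0 0.4; -1 0.7 0 -10.4 0 0 0; -1 3.4 0 -9.9 0 0 0; -1 5.8 0 -8.7 0 0 0; -1 7.9 0 -6.8 0 0 0; -1 9.4 0 -4.6 0 0 0; -1 10.3 0 -2 0 0 0"}}

```text
clock: 17.27
tcp_pos: [0.5142, 0.127, 0.184]
orientation: [0.712, -0.702, 0.004, 0.008]
wrist_force: [-5.6, -4.1, 10.7]
finger_gap: 0.0138
```

```bash
python3 -c "
from h import *
rows([15]*7);tilt()"
```

```text
phi -110.0 rad mm 39.8 z 0.184 F [-5.6 -4.1 10.7] T [-0.96  1.08  0.02] gap 0.0138 t 17.275 yaw [-1.556  0.008  0.017]
-1 10.1 -0.2 -2.4 0 0 0; -1 10.4 -0.2 0.4 0 0 0; -1 10.0 -0.1 3.1 0 0 0; -1 8.8 -0.1 5.6 0 0 0; -1 7.1 0.0 7.7 0 0 0; -1 4.9 0.1 9.2 0 0 0; -1 2.3 0.1 10.2 0 0 0
corr deg tool [-0.86  0.31 -0.92]
```

Now 568°; 152° to go.

{"op": "drive_tool", "data": {"plan": "-1 10.1 0 -2.4 -0.8 0.3 -0.9; -1 10.4 0 0.4 0 0 0; -1 10 0 3.1 0 0 0; -1 8.8 0 5.6 0 0 0; -1 7.1 0 7.7 0 0 0; -1 4.9 0 9.2 0 0 0; -1 2.3 0 10.2 0 0 0"}}

```text
clock: 18.15
tcp_pos: [0.563, 0.1466, 0.1842]
orientation: [-0.698, 0.716, -0.007, -0.0]
wrist_force: [7.5, -8.8, 0.9]
finger_gap: 0.0135
```

```bash
python3 -c "
from h import *
rows([13]*5);tilt()"
```

```text
phi -27.0 rad mm 39.5 z 0.1842 F [ 7.5 -8.8  0.9] T [-1.65 -1.78  0.06] gap 0.0135 t 18.15 yaw [-1.596  0.016  0.   ]
-1 3.5 -0.0 8.3 0 0 0; -1 1.1 -0.2 9.0 0 0 0; -1 -1.0 -0.2 9.0 0 0 0; -1 -3.0 -0.2 8.6 0 0 0; -1 -4.8 -0.1 7.7 0 0 0
corr deg tool [ 1.46 -0.57 -0.58]
```

Now 651°; 69° to go.

{"op": "drive_tool", "data": {"plan": "-1 3.5 0 8.3 0.8 -0.3 -0.3; -1 1.1 0 9 0.8 -0.3 -0.3; -1 -1 0 9 0 0 0; -1 -3 0 8.6 0 0 0"}}

```text
clock: 18.65
tcp_pos: [0.5656, 0.1762, 0.1842]
orientation: [-0.705, 0.709, -0.0, 0.003]
wrist_force: [7.2, -2.3, 0.6]
finger_gap: 0.0134
```

```bash
python3 -c "
from h import *
rows([8]*3);tilt()"
```

```text
phi 17.2 rad mm 39.5 z 0.1842 F [ 7.2 -2.3  0.6] T [-0.41 -1.29  0.02] gap 0.0134 t 18.65 yaw [-1.577e+00  1.000e-03 -6.000e-03]
-1 -1.6 0.2 5.3 0 0 0; -1 -2.7 -0.0 4.9 0 0 0; -1 -3.4 -0.0 4.4 0 0 0
corr deg tool [ 0.34 -0.25  0.19]
```

{"op": "drive_tool", "data": {"plan": "-1 -1.6 0 5.3 0 0 0; -1 -2.7 0 4.9 0 0 0; -1 -3.4 0 4.4 0 0 0; -1 0 0 0 0 0 0"}}

```text
clock: 19.15
tcp_pos: [0.5577, 0.1905, 0.1841]
orientation: [-0.705, 0.71, -0.0, 0.003]
wrist_force: [2.6, -0.3, 2.9]
finger_gap: 0.0139
```

```bash
python3 - <<'E'
from h import *
rows([2]*1);tilt()
p,d=cams.read_camera("side")
q=p[140:250,200:320];q0=np.load("/tmp/sides.npz")["p"][140:250,200:320]
f=lambda q:np.clip(cv2.resize(q[:,:,::-1],(400,367),interpolation=cv2.INTER_CUBIC)*1.5,0,255).astype(np.uint8)
cv2.imwrite("pics/cmp.png",np.hstack([f(q0),f(q)]))
E
```

```text
phi 41.0 rad mm 39.6 z 0.1841 F [ 2.6 -0.3  2.9] T [ 0.16 -0.53 -0.01] gap 0.0139 t 19.15 yaw [-1.578e+00  1.000e-03 -7.000e-03]
-1 -0.6 0.1 1.3 0 0 0
corr deg tool [ 0.4  -0.29  0.23]
```

View pics/cmp.png

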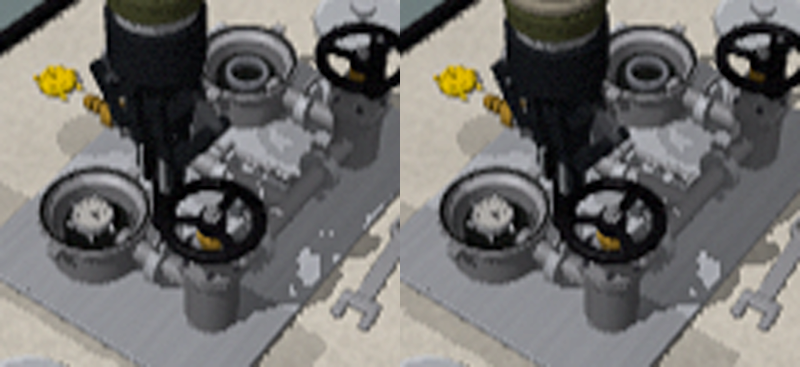

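```bash
python3 - <<'E'
from h import *
p,d=cams.read_camera("side")
q0=np.load("/tmp/sides.npz")["p"]
# rectify wheel plane z=.148 to metric top view
c=cams.calibration("side");s=.0003
w=np.array([[HUB[0]-.06,HUB[1]+.06],[HUB[0]+.06,HUB[1]+.06],[HUB[0]+.06,HUB[1]-.06],[HUB[0]-.06,HUB[1]-.06]])
src=np.array([proj("side",[*a,.148]) for a in w],np.float32)
# up = +x world, left=+y
dst=np.array([[0,399],[0,0],[399,0],[399,399]],np.float32)
H=cv2.getPerspectiveTransform(src,dst)
f=lambda q:np.clip(cv2.warpPerspective(q[:,:,::-1].copy(),H,(400,400),flags=cv2.INTER_CUBIC)*1.5,0,255).astype(np.uint8)
cv2.imwrite("pics/rect.png",np.hstack([f(q0),f(p)]))
s=monitor.get_state();print(s["wrist_force"],s["tcp_pos"],np.abs(s["qvel"]).max())
E
```

```text
[1.70581444 0.99735881 3.20206066] [0.55769851 0.19046458 0.18414277] 0.003326619118431146
```

View pics/rect.png

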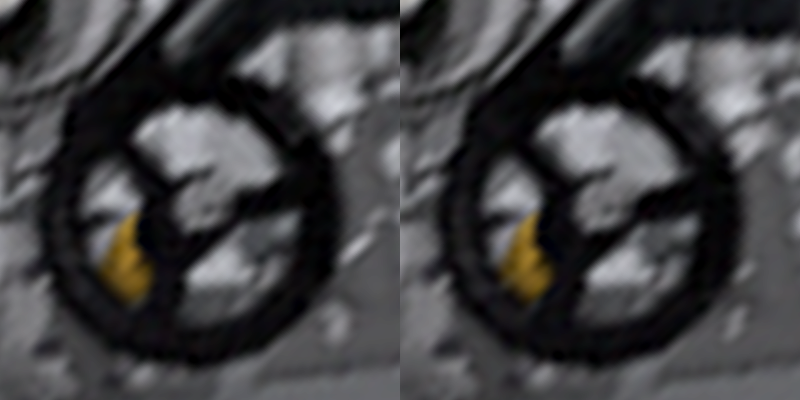

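{"op": "drive_tool", "data": {"plan": "-1 0 0 0 0 0 0; -1 0 0 0 0 0 0; -1 0 0 0 0 0 0; -1 0 0 0 0 0 0"}}

```text
clock: 19.75
tcp_pos: [0.5577, 0.1905, 0.1842]
orientation: [-0.705, 0.709, -0.001, 0.003]
wrist_force: [2.8, -0.0, 3.1]
finger_gap: 0.014
```

```bash
python3 - <<'E'
from h import *
rows([2])
p,d=cams.read_camera("side");cv2.imwrite("pics/fin.png",p[:,:,::-1])
print(job.hand_in())
E
```

```text
phi 41.1 rad mm 39.6 z 0.1842 F [ 2.8 -0.   3.1] T [ 0.1  -0.57 -0.01] gap 0.014 t 19.75 yaw [-1.577e+00  1.000e-03 -7.000e-03]
-1 -0.7 0.1 1.3 0 0 0
the job is handed in; nothing more can be done
None
```

View pics/fin.png

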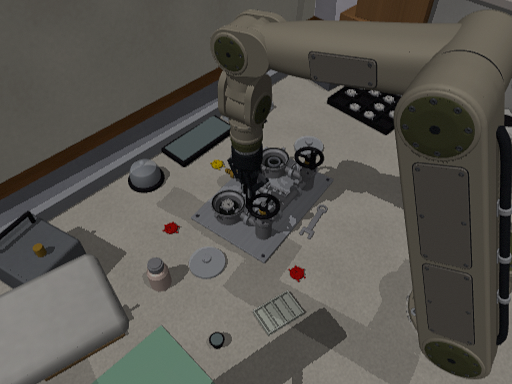

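The left valve is set two turns open from its stop, the arm is still holding the handle, and the job is handed in at about 20 s of the 61 s allowed. The watch was in the left chamber, so I worked the left valve.

- **Shutting:** I turned the wheel clockwise about 1.4 turns until it hit the stop, where the force reached about 31 N. It stayed there for about 1.8 s under light push, with the handle at about 42°.
- **Backing off:** I then turned it counter-clockwise, tracking the angle from the measured arm position. It ended at 41.1° after two turns, about 719° from the stop. The arm was still, and the sideways force at the wrist was about 3 N.
- **Camera check:** the wheel's spokes look the same in the side view at the stop and at the end, judged by eye. The right valve and everything else in view looks untouched.

**One odd reading:** the finger opening read 14 mm on a 17 mm handle throughout. I found no cause, but the handle followed the gripper all the way with no sign of slipping.

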